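# Shift the sanding head into third gear

### The arm

A 7-joint arm with a two-finger parallel gripper is mounted at the origin on the work surface. World frame = base frame: x ahead of the robot, y to its left, z up, the work surface at z = 0. Lengths are in m, angles in rad, forces in N, time in s.
With the tool pointing down it reaches from about 0.425 to 0.925 m from the base axis. Payload 6.8 kg.
Tool frame: the origin (TCP) lies where the fingers leave the gripper's body, on its centre line; the fingertips stand 73 mm ahead of it and the grasp point (between the pads) lies robot.grip_depth ahead of it (robot.grip_depth is the distance from the TCP to the grasp point, in m); y points along the fingers, z is the direction in which the jaws open and shut, and the axes are right-handed (so a half turn about y gives the same grasp; the last joint's range is limited). The gripper opens to 85 mm and grips with 20 to 120 N. Pads are 22 mm wide; open, the fingers measure 114 mm over their backs; the gripper's body (76 mm by 85 mm) begins 54 mm behind the grasp point. The pads swing forward as they close: fully open they stand 13 mm farther back than shut.
Start: joints at [1.044, 0.477, 0.022, 1.555, -0.011, 1.109, -0.083], TCP at [0.275, -0.617, 0.304] pointing down, gripper open.
Joint ranges: [-2.96, 2.96], [-0.34, 2.1], [-1.41, 1.46], [0.24, 2.44], [-1.37, 4.51], [0.17, 1.92], [-2.96, 2.96]. Speed limits (rad/s): [2.39, 2.39, 3.14, 3.14, 3.14, 3.14, 3.14].

### API

Orientations are given as a unit quaternion [w, x, y, z].
In Python, from rig import robot gives the robot as it stands.
- The arm moves only by the tool step_arm, never from a script. Its argument "moves" is a list of rows, each a list of 5 numbers: the closure, from 0 (fully open) to 1 (shut), then the shift along the world's x, y, z in mm, then the turn about the world's z in rad. A call has 1 to 12 rows; each row is the pose to reach, as a shift and turn from the pose commanded when the call began; what a row does not reach only later rows make up. A row lasts 1/12 s, in which the tool goes at most 41.7 mm and 7.16 degrees, less where a joint would pass 70% of its speed; a pose out of reach is approached as far as the arm can. A call with a gripper value outside its range is refused whole. The fingers move at their own pace and stop on an object; "newtons" is the grip in N (left out, the last holds). Time passes only in rows, so rows that repeat a pose let the fingers close. It gives the time, the measured TCP pose, the force and the opening at its end, in the units of the state.
- robot.read_state(): the state, without advancing time (a new reading comes with each control period).
- robot.grab_frame(name): name is "scene" or "top"; returns a dict with "frame" (384x512x3 uint8, red, green, blue), "fx", "fy", "cx", "cy" (pixels), "rvec" (rotation vector, rad) and "tvec" (3), from world to camera coordinates, as OpenCV has them. Camera axes: x right, y down, z forward; pixel columns grow to the right and rows downward; lengths in m; the calibration is good to about 2 mm. A picture is of the moment at which its call begins. There is no depth.
- robot.sign_off(): hands the job in, once; it reports no verdict.
Trained networks look in a picture, given as the dict that the camera call returned (one of the last four; its "shot" number tells which), for a name from the list of things; names that differ only in an ending like _2 or _b are one class to them, and where a whole thing is asked for, a point or a joint stands for the part that bears it (a point fixed in the world has none). Each returns a list of dicts, best first, with "p" (0 to 1); they miss things now and then, are a little off and sometimes report something else, mostly with a low value. They report only what shows in the picture. A call takes as long as a camera call.
- robot.search_frame(picture, target): "box" ([left, top, right, bottom] in pixels, round what is visible of it).
The state is a dict: "time": time; "joint_pos": joint angles; "joint_velocities": joint speeds; "joint_efforts": joint torques, N m; "tcp_pos": TCP position; "tcp_rot": TCP orientation; "wrist_force": force on the tool from outside, world axes, zero at the start; "wrist_torque": the same for the moment, N m; "finger_gap": finger opening in m.
Only numpy, scipy, OpenCV 4.12 (cv2) and the standard library are available. Lean on these libraries where they do the work, as an engineer would, in place of code of your own. Each camera call takes 0.05 s, during which the arm holds its last target.

### The job

The sanding machine is standing still and its gearstick (steel rod with a yellow grip) has been left somewhere in the left-hand lane of its H-shaped gate. Push it into third gear with closed fingertips or the outside of the fingers: into neutral, across to the right-hand lane, then forward, away from the robot, fully home in the front right slot, and take the hand away. Do not pinch the stick or force it against the gate, and leave the wood blank, oil bottle, brush and basket alone.

Things in the scene. Friction and masses are not known exactly. Their poses are not given: they have to be found in the camera images.
- machine: Grey-green bench disc-sanding head, fixed. Origin on the bench under the gate's centre; x points forward (away from the robot, to the motor), y left (to the sanding disc), z up. Gear case 220 x 200 mm, flat top 123 mm above the bench; motor, belt guard (right) and disc hood (left) rise to 180 mm at most.
- gate_centre (a point): Centre of the H gate on the top face of its aluminium plate (84 x 84 mm), 137 mm above the bench; axes as the machine's. Two lanes along x, centres 14 mm left and right of this point, joined by a cross slot along y through it (neutral). Slots 18 mm wide, rod 12 mm thick. From the robot: first far left, second near left, third far right, fourth near right.
- third_slot_end (a point): Where the rod's axis passes the gate plate's top face when fully home in third: 19 mm forward and 14 mm right of gate_centre; axes as the machine's. One to four red pips on the plate mark first to fourth.
- grip (a point): Centre of the yellow grip, an upright pear shape 32 mm across, 69 mm long, on the 12 mm rod 190 mm above its pivot; the pivot lies under gate_centre, 50 mm above the bench. So the grip spans about 200 to 270 mm above the bench; in a lane it is about 32 mm left or right of gate_centre, in a gear also 43 mm forward or back. z along the rod, upward.
- stick_fore (a joint): Fore-and-aft swing of the stick, rad: 0 neutral, positive forward (away from the robot); stops at -0.228 (fully in second or fourth) and +0.228 (fully in first or third). No detents or springs: friction holds it where it is left; about 4 N at the grip moves it. It crosses freely between lanes within 0.03 of 0; from up to about 0.1 off, the gate's rounded tongues guide a sideways push.
- stick_across (a joint): Sideways swing of the stick, rad: -0.205 to -0.135 left lane, 0 middle of the cross slot, +0.135 to +0.205 right lane; stops at both ends. No spring: friction holds it; about 3 N at the grip moves it.
- wood_blank: Dark red wood blank 30 x 58 x 14 mm, lying loose on top of the gear case beyond the gate, on the motor side. Origin at the centre of its underside. Leave alone.
- oil_bottle: Amber bottle with red cap, 44 mm in diameter, 120 mm high, standing on the bench in front of the machine on the right. Origin at the centre of its underside. Leave alone.
- bench_brush: Wooden-handled brush 200 mm long, about 20 mm high, lying on the bench between robot and machine. Origin under its middle, x along the handle. Leave alone.
- basket: Pink plastic basket of red wood blanks, 240 x 170 x 88 mm, on the bench to the right of the machine. Origin at the centre of its underside. Leave alone.

How it is judged:
By the outcome, as a careful person would: the job done as asked, in the order asked, and still so for the second after the job is handed in, with the robot touching nothing.
It also fails if it takes over 66 s, if anything falls off the work surface, if the arm or the gripper's body presses on something with over 40 N, if the wrist force passes 120 N, or if a joint passes its speed limit or range.

## Working session

There is one attempt and no reset: what is moved stays moved. The work goes in short steps, Python scripts to look and compute and a tool call to move; the robot and the scene stay as the last step left them, time stands still between calls to the robot, and variables do not carry over. Pictures are saved under pics/ and viewed, and the job is handed in when it is done.

Besides the shell and the picture viewer there is one more tool, called after "Call:" as name([rows], argument=value, ...), one row to a line, values as JSON. step_arm: Moves the arm, as the interface text tells. Its arguments: {"type":"object","properties":{"moves":{"type":"array"},"newtons":{"type":"number"}},"required":["moves"]}

```bash
mkdir -p pics; ls; cat > h.py <<'E'
import numpy as np, cv2
from rig import robot
def snap(n,tag):
    p=robot.grab_frame(n); cv2.imwrite(f'pics/{tag}.png',cv2.cvtColor(p['frame'],cv2.COLOR_RGB2BGR)); return p
def proj(p,X):
    K=np.array([[p['fx'],0,p['cx']],[0,p['fy'],p['cy']],[0,0,1.]])
    return cv2.projectPoints(np.atleast_2d(np.array(X,float)),np.array(p['rvec'],float),np.array(p['tvec'],float),K,None)[0].reshape(-1,2)
def ray(p,uv):
    R=cv2.Rodrigues(np.array(p['rvec'],float))[0]; t=np.array(p['tvec'],float).ravel()
    d=R.T@np.array([(uv[0]-p['cx'])/p['fx'],(uv[1]-p['cy'])/p['fy'],1]); return -R.T@t,d
def atz(p,uv,z):
    c,d=ray(p,uv); return c+d*(z-c[2])/d[2]
E
python3 - <<'E'
from h import *
s=robot.read_state(); print({k:np.round(v,3) for k,v in s.items()}, robot.grip_depth)
for n in ('scene','top'):
    p=snap(n,n+'0'); c,_=ray(p,(0,0)); print(n,p['fx'],np.round(c,3))
    for t in ('machine','grip','stick_fore','wood_blank','oil_bottle','bench_brush','basket'):
        print(t,[(np.round(r['box'],1).tolist(),round(r['p'],2)) for r in robot.search_frame(p,t)[:2]])
E
```

```text
pics
{'time': np.float64(0.0), 'joint_pos': array([ 1.044,  0.478,  0.022,  1.556, -0.012,  1.109, -0.083]), 'joint_velocities': array([-0.001,  0.001,  0.   ,  0.001,  0.001, -0.002,  0.001]), 'joint_efforts': array([-1.0000e-03, -5.9646e+01,  1.6080e+00, -2.8120e+01,  1.3000e-02,
        9.0000e-03, -0.0000e+00]), 'tcp_pos': array([ 0.274, -0.616,  0.303]), 'tcp_rot': array([ 0.147, -0.147,  0.692, -0.691]), 'wrist_force': array([-0.398, -0.92 ,  0.044]), 'wrist_torque': array([-0.002, -0.07 ,  0.033]), 'finger_gap': np.float64(0.085)} 0.0539
scene 408.15408215543033 [ 1.186 -0.338  1.051]
machine [([181.4, 178.6, 386.5, 371.8], 0.6)]
grip [([264.8, 182.7, 277.4, 223.7], 0.91)]
stick_fore [([263.7, 181.4, 278.5, 226.5], 0.59)]
wood_blank [([257.5, 246.2, 286.1, 260.9], 0.69)]
oil_bottle [([196.6, 191.3, 207.1, 223.8], 0.8)]
bench_brush [([241.4, 180.8, 298.0, 206.0], 0.72)]
basket [([74.4, 201.2, 169.1, 306.7], 0.61)]
top 445.9442744088545 [ 0.462 -0.092  1.226]
machine [([146.9, 49.9, 354.5, 223.4], 0.97)]
grip [([370.2, 151.6, 469.8, 261.1], 0.46), ([253.1, 160.0, 269.8, 174.1], 0.45)]
stick_fore [([252.1, 162.1, 268.7, 173.7], 0.58)]
wood_blank [([265.4, 125.4, 288.4, 138.2], 0.82), ([146.5, 51.9, 353.7, 222.2], 0.64)]
oil_bottle [([312.6, 220.4, 331.8, 238.4], 0.81), ([198.6, 231.0, 273.9, 247.5], 0.43)]
bench_brush [([203.2, 230.7, 273.3, 246.4], 0.84), ([145.3, 52.1, 352.8, 222.8], 0.73)]
basket [([372.0, 153.3, 468.4, 265.4], 0.68), ([266.0, 123.7, 287.7, 135.7], 0.38)]
```

```bash
python3 - <<'E'
import cv2
a=cv2.imread('pics/top0.png')[30:280,120:480]; cv2.imwrite('pics/top0z.png',cv2.resize(a,None,fx=2.2,fy=2.2,interpolation=cv2.INTER_CUBIC))
a=cv2.imread('pics/top0.png')[130:210,210:320]; cv2.imwrite('pics/top0zz.png',cv2.resize(a,None,fx=7,fy=7,interpolation=cv2.INTER_CUBIC))
a=cv2.imread('pics/scene0.png')[160:380,60:400]; cv2.imwrite('pics/scene0z.png',cv2.resize(a,None,fx=2.3,fy=2.3,interpolation=cv2.INTER_CUBIC))
E
```

```text
(no output)
```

View pics/top0z.png

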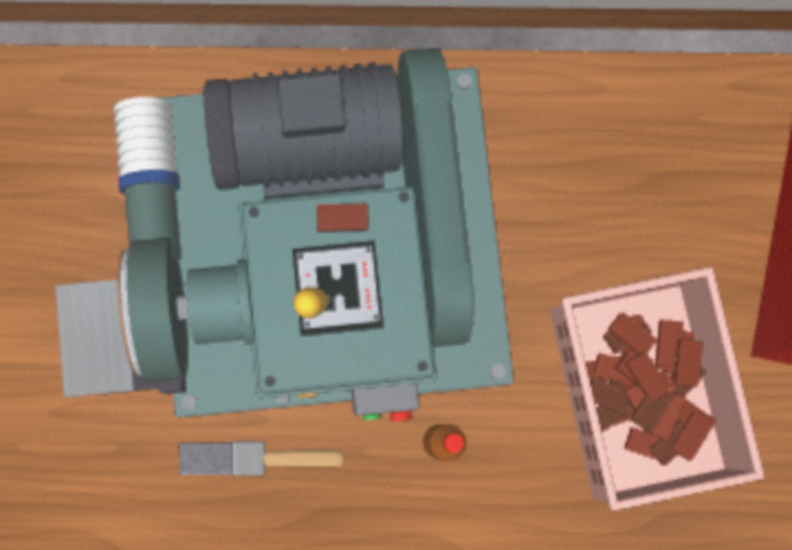

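View pics/top0zz.png

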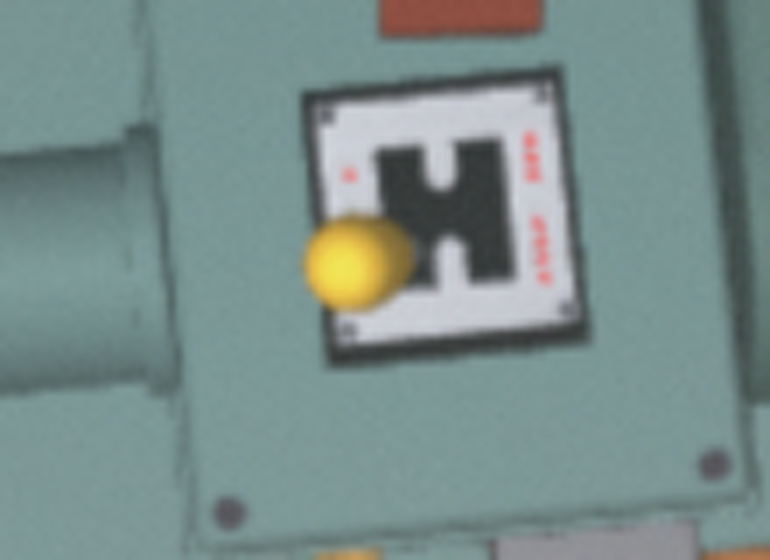

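View pics/scene0z.png

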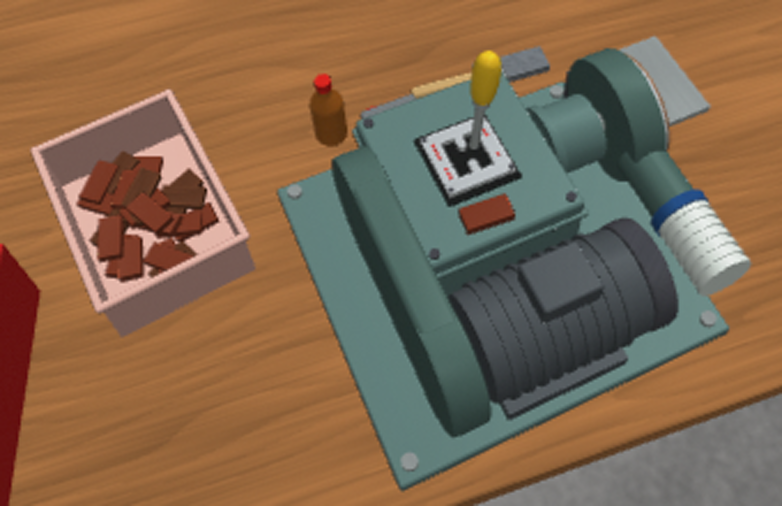

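The top view shows the machine turned slightly. The plate is at about pixel (273,161) and the yellow grip at about (261,167), in the left lane and somewhat behind neutral. Next I'll measure the gate pose and the stick angles.

```bash
cat >> h.py <<'E'
from scipy.optimize import least_squares
def gate(p,corn):
    # corners TL,TR,BR,BL in px -> centre,yaw
    h=.042
    L=np.array([[h,h],[h,-h],[-h,-h],[-h,h]])
    def f(v):
        c,s=np.cos(v[2]),np.sin(v[2]); R=np.array([[c,-s],[s,c]])
        X=np.c_[L@R.T+v[:2],np.full(4,.137)]
        return (proj(p,X)-corn).ravel()
    g=atz(p,np.mean(corn,0),.137)
    r=least_squares(f,[g[0],g[1],0]); return r.x,r.fun
def stickpt(G,fore,across,r):
    # rotation: rod dir from pivot; forward fore, right across
    d=np.array([np.tan(fore),-np.tan(across),1]); d/=np.linalg.norm(d)
    c,s=np.cos(G[2]),np.sin(G[2])
    return np.array([G[0]+r*(c*d[0]-s*d[1]),G[1]+r*(s*d[0]+c*d[1]),.05+r*d[2]])
def yellow(p):
    hsv=cv2.cvtColor(p['frame'],cv2.COLOR_RGB2HSV)
    m=cv2.inRange(hsv,(18,150,90),(32,255,255))
    n,l,st,ce=cv2.connectedComponentsWithStats(m)
    return [(ce[i].round(2),st[i].tolist()) for i in range(1,n) if st[i][4]>25]
E
python3 - <<'E'
from h import *
p=robot.grab_frame('top'); q=robot.grab_frame('scene')
z=np.array([[312,103],[553,77],[580,332],[335,352]])/7.+np.array([210,130])-.5+.5/7
G,res=gate(p,z); print('top',G.round(4),res.round(2))
print(proj(q,[[G[0],G[1],.137]]))
print('y top',yellow(p)); print('y scene',yellow(q))
a=q['frame'][170:270,220:330]; cv2.imwrite('pics/scz.png',cv2.cvtColor(cv2.resize(a,None,fx=7,fy=6,interpolation=cv2.INTER_CUBIC),cv2.COLOR_RGB2BGR))
yt=[c for c,s in yellow(p)][0]; ys=[c for c,s in yellow(q)][0]
c1,d1=ray(p,yt);c2,d2=ray(q,ys)
A=np.c_[d1,-d2]; t=np.linalg.lstsq(A,c2-c1,rcond=None)[0]; print('tri',(c1+d1*t[0]).round(4),(c2+d2*t[1]).round(4))
def f(v): return np.r_[proj(p,[stickpt(G,*v,.19)])[0]-yt,proj(q,[stickpt(G,*v,.19)])[0]-ys]
r=least_squares(f,[0,-.17]);print('angles',r.x.round(3),r.fun.round(2), stickpt(G,*r.x,.19).round(4))
E
```

```text
top [ 0.6176 -0.1277  0.1072] [ 0.42  0.92 -0.19  1.44 -0.59 -1.35  0.36 -0.97]
[[262.4018736  225.24015972]]
y top [(array([259.62, 167.4 ]), [254, 162, 13, 12, 120])]
y scene [(array([270.67, 192.93]), [265, 182, 13, 24, 247])]
tri [ 0.5882 -0.0944  0.2285] [ 0.5876 -0.0962  0.2284]
angles [-0.136 -0.187] [ 0.54 -0.59  0.47 -1.31] [ 0.5887 -0.0956  0.235 ]
```

View pics/scz.png

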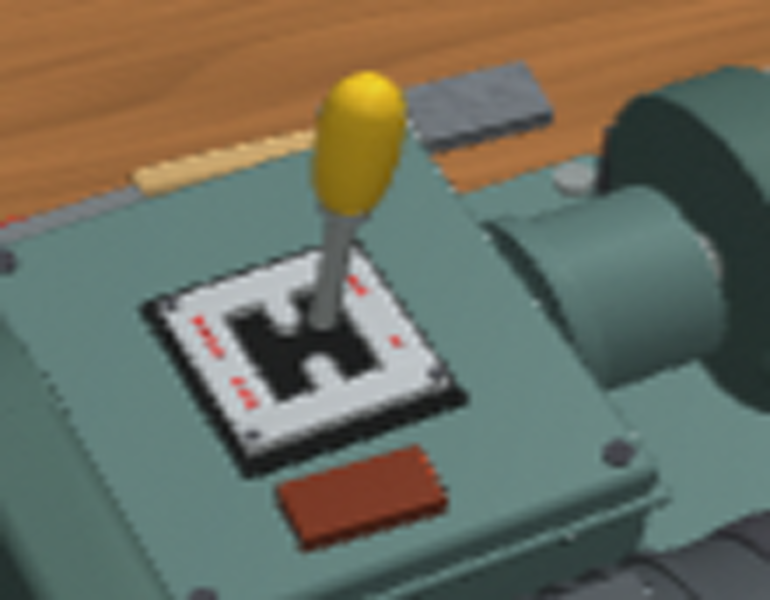

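```bash
python3 - <<'E'
from h import *
from scipy.spatial.transform import Rotation as Ro
s=robot.read_state(); w=s['tcp_rot']; print(Ro.from_quat([w[1],w[2],w[3],w[0]]).as_matrix().round(3))
p=robot.grab_frame('top'); q=robot.grab_frame('scene')
zt=np.array([[312,103],[553,77],[580,332],[335,352]])/7.+np.array([210,130])-.5+.5/7
zs=np.array([[450,375],[252,455],[165,310],[345,247]])/np.array([7.,6])+np.array([220,170])-.45
h=.042; L=np.array([[h,h],[h,-h],[-h,-h],[-h,h]])
def f(v):
    c,s_=np.cos(v[2]),np.sin(v[2]); X=np.c_[L@np.array([[c,-s_],[s_,c]]).T+v[:2],np.full(4,.137)]
    return np.r_[(proj(p,X)-zt).ravel(),(proj(q,X)-zs).ravel()]
r=least_squares(f,[.617,-.127,.1],loss='soft_l1'); G=r.x; print(G.round(4),f(G).round(1))
yt=yellow(p)[0][0]; ys=yellow(q)[0][0]
def g(v): return np.r_[proj(p,[stickpt(G,*v,.19)])[0]-yt,proj(q,[stickpt(G,*v,.19)])[0]-ys]
a=least_squares(g,[0,-.17]);print('angles',a.x.round(3),a.fun.round(2), stickpt(G,*a.x,.19).round(4))
for n,v in dict(sec=(-.13,-.17),N_L=(0,-.17),N_R=(0,.17),third=(.228,.17)).items():print(n,stickpt(G,*v,.19).round(4))
E
```

```text
[[-0.914  0.     0.407]
 [-0.407 -0.    -0.914]
 [-0.    -1.     0.   ]]
[ 0.6204 -0.128   0.1283] [ 0.2  0.2 -0.5 -0.  -0.2 -2.9  0.9 -1.8  0.1  0.2 -0.1 -1.2 -1.3 -1.1
  0.6 -1.6]
angles [-0.147 -0.193] [ 0.47 -0.55  0.39 -1.21] [ 0.5887 -0.0957  0.2345]
sec [ 0.5923 -0.0995  0.2357]
N_L [ 0.6163 -0.0961  0.2373]
N_R [ 0.6245 -0.1599  0.2373]
third [ 0.6665 -0.1536  0.2325]
```

Call:
step_arm([
  [1,10,22,0,-0.05],
  [1,25,50,0,-0.1],
  [1,40,80,0,-0.15],
  [1,55,112,0,-0.2],
  [1,70,144,0,-0.25],
  [1,86,176,0,-0.31],
  [1,102,208,0,-0.31],
  [1,118,240,0,-0.31],
  [1,132,270,0,-0.31],
  [1,144,295,0,-0.31],
  [1,150,310,0,-0.31],
  [1,150,310,0,-0.31],
], newtons=30)

```text
time: 2.0
tcp_pos: [0.4267, -0.3025, 0.3042]
tcp_rot: [0.041, -0.04, 0.706, -0.705]
wrist_force: [0.4, 0.8, 0.3]
finger_gap: -0.0001
```

```bash
python3 - <<'E'
from h import *
from scipy.spatial.transform import Rotation as Ro
s=robot.read_state(); w=s['tcp_rot']; print(s['time'],s['tcp_pos'].round(4),s['finger_gap'],s['wrist_force'].round(2)); M=Ro.from_quat([w[1],w[2],w[3],w[0]]).as_matrix(); print(M.round(3), np.arctan2(-M[1,0],-M[0,0]))
p=snap('top','t1'); q=robot.grab_frame('scene')
print(atz(p,(273.1,160.0),.137).round(4),atz(q,(262.97,227),.137).round(4))
E
```

```text
2.0 [ 0.4267 -0.3025  0.3042] -0.00011204254736003495 [0.37 0.84 0.27]
[[-0.993  0.001  0.115]
 [-0.115  0.001 -0.993]
 [-0.001 -1.    -0.001]] 0.1154264417273439
[ 0.6185 -0.1276  0.137 ] [ 0.6234 -0.1281  0.137 ]
```

Call:
step_arm([
  [1,10,20,-2,0],
  [1,25,50,-4,0],
  [1,42,82,-6,0],
  [1,58,114,-8,0],
  [1,74,146,-10,0],
  [1,86,172,-12,0],
  [1,95,190,-12,0],
  [1,100,200,-12,0],
  [1,100,200,-12,0],
  [1,100,200,-12,0],
])

```text
time: 2.93
tcp_pos: [0.5242, -0.1084, 0.2918]
tcp_rot: [-0.038, 0.038, -0.706, 0.706]
wrist_force: [0.0, -1.2, -0.4]
finger_gap: -0.0001
```

```bash
cat >> h.py <<'E'
G0=np.array([.6195,-.128,.112])
def look(tag):
    s=robot.read_state(); print('t',s['time'].round(2),'tcp',s['tcp_pos'].round(4),'F',s['wrist_force'].round(2))
    ps=[snap('top',tag+'t'),snap('scene',tag+'s')]; ob=[]
    for p in ps:
        y=yellow(p); print(y)
    def draw():
        a=ps[0]['frame'][120:210,200:330]; b=ps[1]['frame'][165:265,215:330]
        a=cv2.resize(a,(520,360),interpolation=cv2.INTER_CUBIC); b=cv2.resize(b,(414,360),interpolation=cv2.INTER_CUBIC)
        im=np.hstack([a,b]); im=cv2.resize(im,None,fx=.85,fy=.85,interpolation=cv2.INTER_AREA)
        cv2.imwrite(f'pics/{tag}.png',cv2.cvtColor(im,cv2.COLOR_RGB2BGR))
    draw()
E
python3 -c "
from h import *
look('a1')"
```

```text
Traceback (most recent call last):
  File "h.py", line 36, in look
    s=robot.read_state(); print('t',s['time'].round(2),'tcp',s['tcp_pos'].round(4),'F',s['wrist_force'].round(2))
                                    ^^^^^^^^^^^^^^^
AttributeError: 'float' object has no attribute 'round'
```

```bash
sed -i "s/s\['time'\].round(2)/round(float(s['time']),2)/" h.py
python3 -c "
from h import *
look('a1')"
```

```text
t 2.93 tcp [ 0.5242 -0.1084  0.2918] F [ 0.03 -1.25 -0.35]
[]
[(array([270.65, 192.91]), [265, 182, 13, 24, 246])]
```

View pics/a1.png

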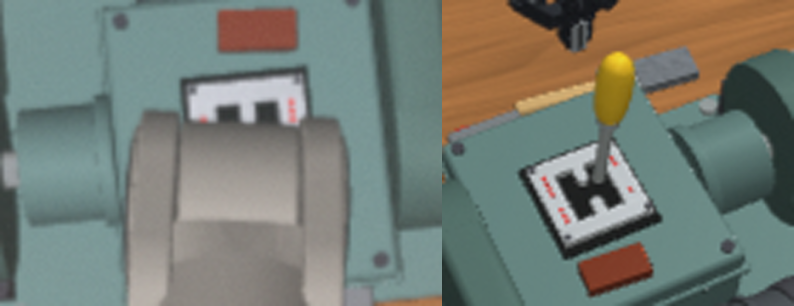

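Call:
step_arm([
  [1,8,5,0,0],
  [1,16,7,0,0],
  [1,24,8,0,0],
  [1,30,8,0,0],
  [1,34,9,0,0],
  [1,38,9,0,0],
  [1,42,10,0,0],
  [1,46,10,0,0],
  [1,46,10,0,0],
])

```text
time: 3.78
tcp_pos: [0.5708, -0.0965, 0.2918]
tcp_rot: [0.038, -0.039, 0.706, -0.706]
wrist_force: [-3.4, 0.0, 2.8]
finger_gap: -0.0001
```

```bash
cat >> h.py <<'E'
def est(q,G=(.6234,-.1281,.112)):
    ys=[c for c,s in yellow(q)][0]
    a=least_squares(lambda v:proj(q,[stickpt(G,*v,.19)])[0]-ys,[0,0]); return a.x.round(3)
E
python3 -c "
from h import *
look('a2'); q=robot.grab_frame('scene'); print(est(q))"
```

```text
t 3.78 tcp [ 0.5708 -0.0965  0.2918] F [-3.4   0.    2.82]
[]
[(array([272.45, 195.32]), [267, 184, 13, 24, 234])]
[-0.096 -0.178]
```

View pics/a2.png

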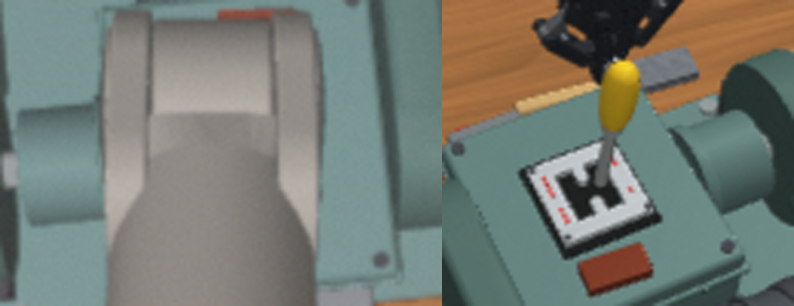

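Call:
step_arm([
  [1,4,0.5,0,0],
  [1,8,1,0,0],
  [1,12,1.3,0,0],
  [1,15,1.7,0,0],
  [1,17,2,0,0],
  [1,17,2,0,0],
])

```text
time: 4.43
tcp_pos: [0.5881, -0.0947, 0.2919]
tcp_rot: [-0.039, 0.038, -0.706, 0.706]
wrist_force: [-3.0, 0.1, 2.9]
finger_gap: 0.0001
```

```bash
python3 -c "
from h import *
look('a3'); q=robot.grab_frame('scene'); print(est(q))"
```

```text
t 4.43 tcp [ 0.5881 -0.0947  0.2919] F [-3.05  0.07  2.92]
[]
[(array([275.3 , 199.71]), [269, 189, 14, 23, 231])]
[-0.011 -0.177]
```

View pics/a3.png

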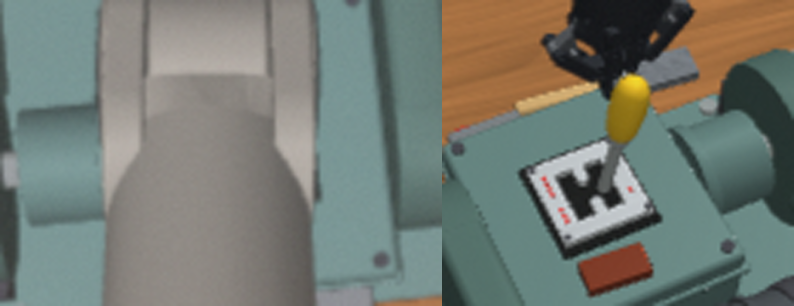

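Call:
step_arm([
  [1,-12,-1,0,0],
  [1,-28,-3,0,0],
  [1,-38,5,0,0],
  [1,-42,25,0,0],
  [1,-44,45,0,0],
  [1,-40,56,0,0],
  [1,-25,58,0,0],
  [1,-5,58,0,0],
  [1,12,56,0,0],
  [1,21,54,0,0],
  [1,21,54,0,0],
])

```text
time: 5.5
tcp_pos: [0.6105, -0.0413, 0.2915]
tcp_rot: [-0.039, 0.038, -0.706, 0.706]
wrist_force: [0.6, -0.1, -0.1]
finger_gap: 0.0001
```

```bash
python3 -c "
from h import *
look('a4'); q=robot.grab_frame('scene'); print(est(q))"
```

```text
t 5.5 tcp [ 0.6105 -0.0413  0.2915] F [ 0.59 -0.07 -0.06]
[(array([262.09, 158.4 ]), [259, 156, 7, 6, 35])]
[(array([275.32, 199.88]), [269, 190, 14, 22, 225])]
[-0.007 -0.176]
```

View pics/a4.png

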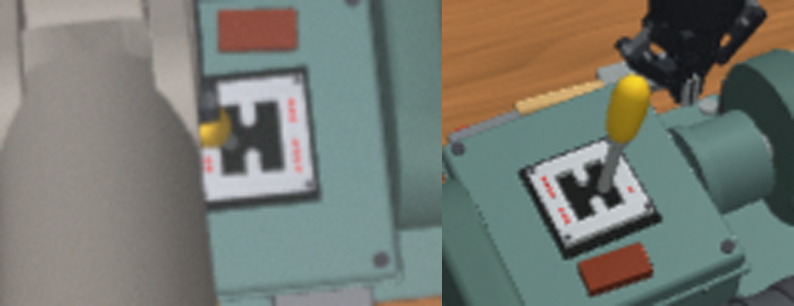

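Call:
step_arm([
  [1,1,-10,0,0],
  [1,2,-18,0,0],
  [1,3,-24,0,0],
  [1,3.5,-30,0,0],
  [1,4,-36,0,0],
  [1,5,-42,0,0],
  [1,5.5,-48,0,0],
  [1,6,-54,0,0],
  [1,6.5,-60,0,0],
  [1,6.5,-60,0,0],
])

```text
time: 6.48
tcp_pos: [0.6169, -0.1034, 0.297]
tcp_rot: [-0.041, 0.035, -0.705, 0.707]
wrist_force: [-2.7, -1.1, 20.6]
finger_gap: -0.0003
```

```bash
python3 -c "
from h import *
look('a5'); q=robot.grab_frame('scene'); print(est(q))"
```

```text
t 6.48 tcp [ 0.6169 -0.1034  0.297 ] F [-2.67 -1.09 20.61]
[]
[(array([259.7 , 206.03]), [254, 197, 13, 19, 181])]
[0.006 0.06 ]
```

View pics/a5.png

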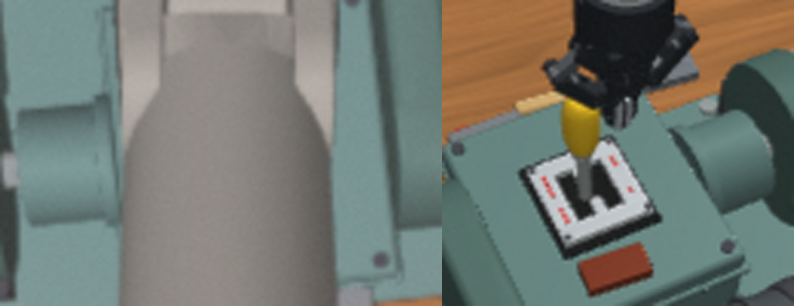

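The wrist shows 20 N upward. The finger linkage is resting on top of the grip, so I'll lift a little before carrying on.

Call:
step_arm([
  [1,0,1,5,0],
  [1,0,2,10,0],
  [1,0,3,14,0],
  [1,0,4,16,0],
  [1,0,4,16,0],
])

```text
time: 7.05
tcp_pos: [0.615, -0.0965, 0.3082]
tcp_rot: [0.039, -0.038, 0.706, -0.706]
wrist_force: [0.2, 0.4, 0.3]
finger_gap: -0.0002
```

```bash
python3 -c "
from h import *
look('a6'); q=robot.grab_frame('scene'); print(est(q))"
```

```text
t 7.05 tcp [ 0.615  -0.0965  0.3082] F [0.23 0.44 0.34]
[]
[(array([259.78, 204.88]), [254, 195, 12, 21, 206])]
[-0.01  0.05]
```

View pics/a6.png

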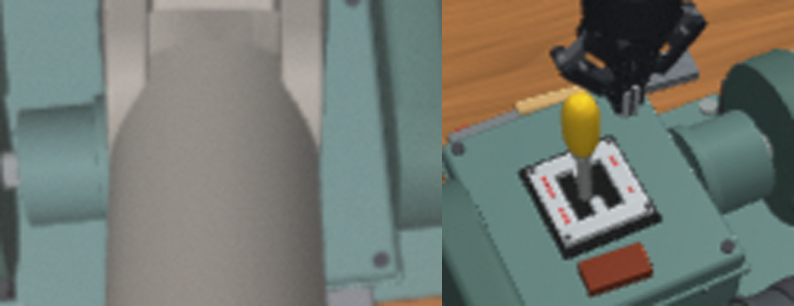

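Call:
step_arm([
  [1,0.5,-5,0,0],
  [1,1,-10,0,0],
  [1,1.5,-15,0,0],
  [1,2,-20,0,0],
  [1,2.7,-25,0,0],
  [1,3,-28,0,0],
  [1,3,-28,0,0],
])

```text
time: 7.78
tcp_pos: [0.6179, -0.1261, 0.3076]
tcp_rot: [-0.038, 0.038, -0.706, 0.706]
wrist_force: [0.3, 1.8, -0.6]
finger_gap: -0.0
```

```bash
python3 -c "
from h import *
look('a7'); q=robot.grab_frame('scene'); print(est(q))"
```

```text
t 7.78 tcp [ 0.6179 -0.1261  0.3076] F [ 0.28  1.85 -0.56]
[]
[(array([253.48, 207.77]), [247, 199, 13, 20, 199])]
[-0.009  0.143]
```

View pics/a7.png

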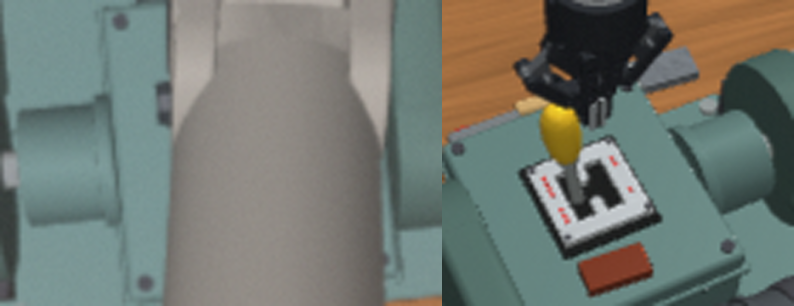

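Call:
step_arm([
  [1,0.3,-2,0,0],
  [1,0.6,-4,0,0],
  [1,0.7,-6,0,0],
  [1,0.7,-6,0,0],
])

```text
time: 8.27
tcp_pos: [0.6187, -0.1309, 0.3078]
tcp_rot: [0.038, -0.038, 0.706, -0.706]
wrist_force: [-0.1, 1.9, -0.6]
finger_gap: 0.0002
```

```bash
python3 -c "
from h import *
look('a8'); q=robot.grab_frame('scene'); print(est(q))"
```

```text
t 8.27 tcp [ 0.6187 -0.1309  0.3078] F [-0.12  1.91 -0.58]
[]
[(array([252.03, 208.73]), [246, 199, 13, 20, 198])]
[-0.005  0.165]
```

View pics/a8.png

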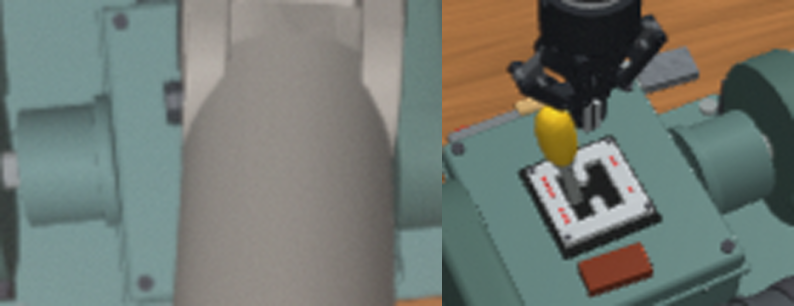

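Call:
step_arm([
  [1,0,10,0,0],
  [1,-3,18,0,0],
  [1,-20,18,0,0],
  [1,-40,15,0,0],
  [1,-55,5,0,0],
  [1,-60,-10,0,0],
  [1,-60,-25,-4,0],
  [1,-57,-35,-8,0],
  [1,-55,-37,-12,0],
  [1,-52,-37,-12,0],
  [1,-52,-37,-12,0],
])

```text
time: 9.33
tcp_pos: [0.5675, -0.1664, 0.2955]
tcp_rot: [0.039, -0.039, 0.706, -0.706]
wrist_force: [0.4, 0.6, 0.5]
finger_gap: 0.0001
```

```bash
python3 -c "
from h import *
look('a9'); q=robot.grab_frame('scene'); print(est(q))"
```

```text
t 9.33 tcp [ 0.5675 -0.1664  0.2955] F [0.42 0.65 0.51]
[]
[(array([252.  , 208.47]), [246, 199, 13, 20, 203])]
[-0.008  0.164]
```

View pics/a9.png

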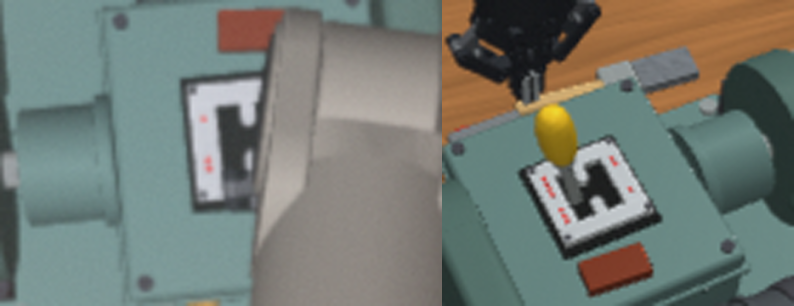

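Call:
step_arm([
  [1,8,1,0,0],
  [1,16,2,0,0],
  [1,23,2.5,0,0],
  [1,28,3,0,0],
  [1,33,4,0,0],
  [1,38,4.5,0,0],
  [1,43,5,0,0],
  [1,48,5.5,0,0],
  [1,53,6,0,0],
  [1,58,6.5,0,0],
  [1,62,7,0,0],
  [1,62,7,0,0],
])

```text
time: 10.48
tcp_pos: [0.6294, -0.1603, 0.2954]
tcp_rot: [0.039, -0.039, 0.706, -0.706]
wrist_force: [-2.5, 0.6, 0.2]
finger_gap: -0.0002
```

```bash
python3 -c "
from h import *
look('b1'); q=robot.grab_frame('scene'); print(est(q))"
```

```text
t 10.48 tcp [ 0.6294 -0.1603  0.2954] F [-2.55  0.56  0.25]
[]
[(array([257.97, 219.32]), [252, 211, 13, 18, 174])]
[0.172 0.164]
```

View pics/b1.png

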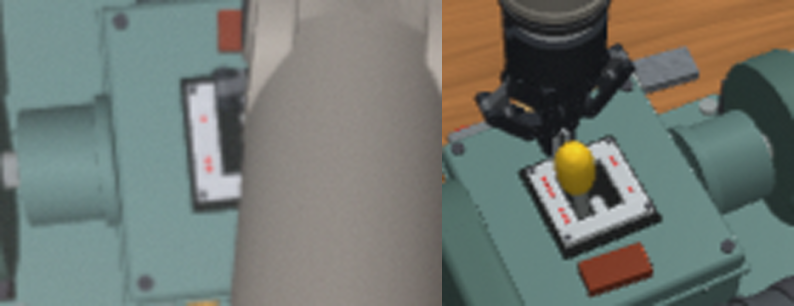

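Call:
step_arm([
  [1,3,0.3,0,0],
  [1,5,0.6,0,0],
  [1,7,0.8,0,0],
  [1,8,0.9,0,0],
  [1,8,0.9,0,0],
])

```text
time: 11.05
tcp_pos: [0.6368, -0.16, 0.2957]
tcp_rot: [-0.038, 0.038, -0.706, 0.706]
wrist_force: [-3.0, -1.0, -1.6]
finger_gap: 0.0001
```

Call:
step_arm([
  [1,1,0.1,0,0],
  [1,1,0.1,0,0],
])

```text
time: 11.22
tcp_pos: [0.6378, -0.1599, 0.2959]
tcp_rot: [-0.038, 0.038, -0.706, 0.706]
wrist_force: [-2.8, -0.2, -1.8]
finger_gap: 0.0
```

```bash
python3 -c "
from h import *
look('b2'); q=robot.grab_frame('scene'); print(est(q))"
```

```text
t 11.22 tcp [ 0.6378 -0.1599  0.2959] F [-2.85 -0.25 -1.8 ]
[]
[(array([259.51, 222.16]), [254, 214, 12, 17, 169])]
[0.216 0.163]
```

Call:
step_arm([
  [1,1,0.1,0,0],
  [1,1,0.1,0,0],
])

```text
time: 11.53
tcp_pos: [0.6388, -0.1598, 0.296]
tcp_rot: [-0.038, 0.038, -0.706, 0.706]
wrist_force: [-3.4, -0.3, -1.2]
finger_gap: -0.0002
```

Call:
step_arm([
  [1,1,0.1,0,0],
  [1,1,0.1,0,0],
])

```text
time: 11.7
tcp_pos: [0.6395, -0.1597, 0.2958]
tcp_rot: [-0.038, 0.039, -0.706, 0.706]
wrist_force: [-4.8, -1.3, 0.0]
finger_gap: -0.0001
```

Call:
step_arm([
  [1,1,0.1,0,0],
  [1,1,0.1,0,0],
])

```text
time: 11.87
tcp_pos: [0.6402, -0.1596, 0.2957]
tcp_rot: [-0.038, 0.039, -0.706, 0.706]
wrist_force: [-6.0, -1.1, -0.1]
finger_gap: -0.0
```

```bash
python3 -c "
from h import *
look('b3'); q=robot.grab_frame('scene'); print(est(q))"
```

```text
t 11.87 tcp [ 0.6402 -0.1596  0.2957] F [-5.97 -1.08 -0.08]
[]
[(array([259.65, 222.37]), [254, 215, 13, 16, 166])]
[0.22  0.163]
```

Call:
step_arm([
  [1,1,0.1,0,0],
  [1,1,0.1,0,0],
])

```text
time: 12.18
tcp_pos: [0.6408, -0.1596, 0.2956]
tcp_rot: [-0.037, 0.039, -0.706, 0.706]
wrist_force: [-7.7, -1.2, 0.4]
finger_gap: 0.0001
```

```bash
python3 -c "
from h import *
look('b4'); q=robot.grab_frame('scene'); print(est(q))"
```

```text
t 12.18 tcp [ 0.6408 -0.1596  0.2956] F [-7.65 -1.18  0.37]
[]
[(array([259.65, 222.32]), [254, 214, 13, 17, 167])]
[0.219 0.163]
```

View pics/b4.png

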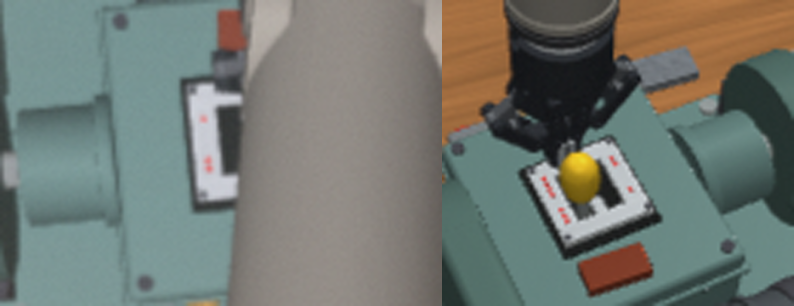

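The stick no longer moves in the image and the force is rising, so it is home against the stop. I'll back straight off and move clear.

Call:
step_arm([
  [1,-5,-0.5,0,0],
  [1,-15,-2,0,0],
  [1,-30,-3,0,0],
  [1,-50,-6,0,0],
  [1,-65,-25,5,0],
  [1,-80,-55,15,0],
  [1,-95,-90,20,0],
  [1,-105,-125,20,0],
  [1,-115,-160,20,0],
  [1,-122,-185,20,0],
  [1,-125,-200,20,0],
  [1,-125,-200,20,0],
])

```text
time: 13.33
tcp_pos: [0.515, -0.364, 0.3168]
tcp_rot: [-0.037, 0.035, -0.705, 0.707]
wrist_force: [-0.4, 0.1, 0.7]
finger_gap: 0.0004
```

```bash
python3 - <<'E'
from h import *
look('c1'); q=robot.grab_frame('scene'); print(est(q))
p=robot.grab_frame('top')
if yellow(p):
    yt=yellow(p)[0][0]; G=(.6185,-.1276,.112)
    print('top', least_squares(lambda v:proj(p,[stickpt(G,*v,.19)])[0]-yt,[0,0]).x.round(3))
E
```

```text
t 13.33 tcp [ 0.515  -0.364   0.3168] F [-0.43  0.06  0.71]
[(array([285.62, 134.12]), [279, 125, 15, 19, 203])]
[(array([259.71, 222.45]), [254, 215, 13, 16, 164])]
[0.221 0.163]
top [0.23 0.16]
```

View pics/c1.png

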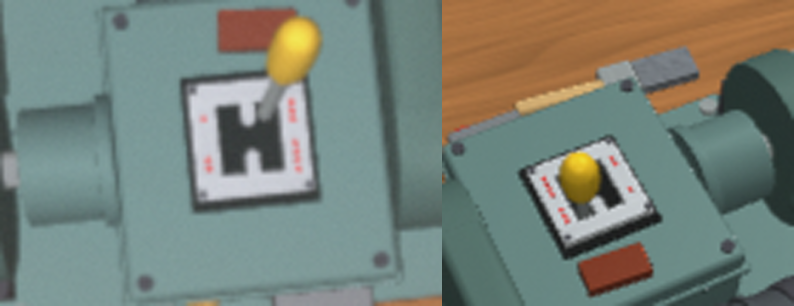

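View pics/c1t.png

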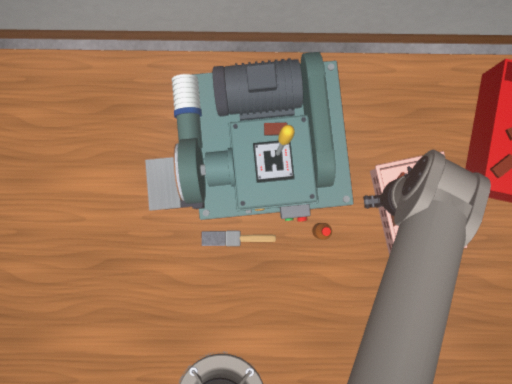

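Call:
step_arm([
  [1,0,0,0,0],
  [1,0,0,0,0],
  [1,0,0,0,0],
])

```text
time: 13.78
tcp_pos: [0.5173, -0.3583, 0.316]
tcp_rot: [0.039, -0.039, 0.706, -0.706]
wrist_force: [-0.0, 0.0, -0.8]
finger_gap: -0.0002
```

```bash
python3 -c "
from h import *
q=robot.grab_frame('scene'); print(est(q)); print(robot.sign_off())"
```

```text
[0.221 0.163]
the job is handed in; nothing more can be done
None
```

The gearstick is in third gear, and I handed the job in at about 14 s. With closed fingers I pushed it forward into neutral, across to the right-hand lane, then forward until it stopped in the front right slot. Then I took the hand away.

**Last checks:** After the hand was clear, the scene camera put the stick's fore angle at 0.221 and the top camera at 0.230 (stop at 0.228). Across was about 0.16, inside the right lane. At the stop the push rose from about 3 N to 8 N with no further movement of the stick in the image. The blank, bottle and brush look unmoved. The arm partly hides the basket in the last top picture, but nothing went near it. The wrist force was near zero when I handed in.

**What went wrong on the way:** During the sideways push the finger linkage rode on top of the grip. The wrist read about 21 N upward at the end of that move, below the 40 N limit. It probably pushed the stick part of the way across, instead of the fingers. I raised the hand 16 mm and finished the push with the fingers at about 2 N.

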